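# Move the hinged guard to the other gear drive

## Task

One lift-off guard serves the two gear drives on the bench. Pull back its sprung hinge pin, lift the guard off the drive that has it, and hang it on the bare drive: lower it in, do not let it fall, so that it rests in the hinge and the pin springs fully out through the hinge eye, and leave it hanging still. Do not disturb the other things on the bench.

Things in the scene. Friction and masses are not known exactly. Their poses are not given: they have to be found in the camera images.
- guard_grip (a point): Grip point of the guard, 44 mm above its hinge line, half-way between its two upright black tabs once squeezed. Tabs: 24 mm (x), 8 mm thick (y), tops 16 mm above this point, clear down to 34 mm below. Fixed tab's outer face y = -18 mm; the pin's tab y = +32 mm, or +18 when pulled. Squeezing them across y to 36 mm, centred here, pulls the pin and grips the guard; letting go springs it out.
- guard_hinge (a point): Middle of the guard's hinge line (y towards the pin end, z up). A thin clear panel in a white frame, 92 mm wide, hangs 83 mm below it. Rods 12 mm thick stick out along y through ears (24 x 6 x 24 mm) at y = +-65 mm; the -y rod ends at -81 mm, the +y rod at the ear, +68 mm, where the 8 mm pin comes out. Guard and pin weigh about 0.3 kg, balanced under the grip; hung, it swings freely about this line.
- guard_pin (a joint): How far the sprung pin is pulled in, in m: 0 = fully out (tip at y = +81 mm of the guard), 0.014 = fully pulled (tip inside the ear, +67 mm). Its spring takes about 6 N to start, 10 N at full travel.
- pin_tip (a point): Tip of the sprung pin, on the guard's hinge line at its +y end; axes as the guard's.
- guarded_drive_hinge (a point): Middle of the hinge line of the drive that has the guard at the start, 125 mm above the bench; y along the line to the eye, z up. The guard hangs with its hinge line on this one, with up to 4 mm of play along y. This drive is built just like the bare one.
- bare_drive_hinge (a point): Middle of the bare drive's hinge line, 125 mm above the bench; y along the line to the eye, z up. Fins 6 mm thick stand at y = +-55 and +-75 mm; each ear drops into a 14 mm gap between two fins (4 mm play either side). Fins -75, -55, 55 have 90 degree V notches open to the top, 42 mm wide, where the rods rest with both hinge lines together; fin tops 17 mm above. Guard's y goes along this y.
- bare_drive_eye (a point): Middle of the bare drive's closed eye: a window 18 mm (x) by 16 mm (z) in the fin at y = +75 mm of its hinge line; that fin reaches 18 mm above the line, so the guard passes it, up or down, only with the pin pulled in. With the guard home the pin runs through and stands 3 mm out beyond.
- bare_drive: The bare drive, bolted down: grey base plate 155 x 176 x 12 mm, upright plate with two steel gears facing +x (gear fronts 26 mm behind the hinge line), motor behind to x = -104 mm, and at y = 51 to 79 and -79 to -51 mm two grey posts 105 mm high, 36 mm deep, with aluminium hinge fins. Origin: on the bench straight below the middle of the hinge line.
- cup_mid (a point): A white cup, 72 mm across, 85 mm high, standing between the drives; the point is half-way up. Leave alone.
- tank_mid (a point): An open red plastic box, 100 x 100 x 90 mm, beyond the drives; the point is its middle. Leave alone.
- wrench_grip (a point): A steel wrench, 180 mm long, lying to one side near the robot; the point is on its handle. Leave alone.

How it is judged:
On the way, in this order (a step that is already met when the one before it is completed fails the run):
1. the sprung pin is pulled in at least 8 mm while the guard still hangs in the first drive (value of joint guard_pin above 0.008 m and distance between guard_hinge and guarded_drive_hinge below 0.015 m), for 0.1 s.
2. the guard is lifted off: its hinge line at least 50 mm above that of the first drive (z of guard_hinge in the frame of guarded_drive_hinge above 0.05 m), for 0.1 s.
At the end, for the whole second after the job is handed in: The guard hangs in the bare drive's hinge: the two hinge lines together (within 6 mm across, 7 mm along, 5 mm in height), the pin out to within 3 mm of its full travel and in the eye, the guard upright within 0.15 rad and at rest, let go (x of guard_hinge in the frame of bare_drive_hinge between -0.006 and 0.006 m and y of guard_hinge in the frame of bare_drive_hinge between -0.007 and 0.007 m and z of guard_hinge in the frame of bare_drive_hinge between -0.005 and 0.005 m and value of joint guard_pin below 0.003 m and distance between pin_tip and bare_drive_eye below 0.014 m and y of pin_tip in the frame of bare_drive_eye above -0.002 m and angle between guard_hinge's own z axis and vertical below 0.15 rad and linear speed of guard below 0.03 m/s and angular speed of guard below 0.4 rad/s); the robot touches nothing.
It fails at once if the guard is dropped: moving faster than 0.6 m/s with no finger on it (linear speed of guard above 0.6 m/s and contact force between the fingers and guard below 0.1 N).
It fails at once if the cup is moved by more than 30 mm (distance of cup_mid from where it was at the start of the episode above 0.03 m).
It fails at once if the red box is moved by more than 30 mm (distance of tank_mid from where it was at the start of the episode above 0.03 m).
It fails at once if the wrench is moved by more than 30 mm (distance of wrench_grip from where it was at the start of the episode above 0.03 m).
It also fails if it takes over 50 s, if anything falls off the work surface, if the arm or the gripper's body presses on something with over 40 N, if the wrist force passes 120 N, or if a joint passes its speed limit or range.

## Robot

A 6-joint arm with a two-finger parallel gripper is mounted at the origin on the work surface. World frame = base frame: x ahead of the robot, y to its left, z up, the work surface at z = 0. Lengths are in m, angles in rad, forces in N, time in s.
With the tool pointing down it reaches from about 0.4 to 0.825 m from the base axis. Payload 7 kg.
Tool frame: the origin (TCP) lies on the mounting face of the last link; the fingertips stand 178 mm ahead of it and the grasp point (between the pads) lies 159 mm ahead of it; z points along the fingers, y is the line along which they close (so a half turn about z gives the same grasp; the last joint's range is limited). The gripper opens to 88 mm and grips with 3 to 60 N. Pads are 19 mm wide; open, the fingers measure 130 mm over their backs; the gripper's body (78 mm by 193 mm) begins 47 mm behind the grasp point.
Start: joints at [-0.993, 0.359, 0.012, 0, -1.224, -0.288], TCP at [0.193, -0.647, 0.405] pointing down, gripper open.
Joint ranges: [-3.07, 3.07], [-1.43, 2.12], [-1.02, 1.25], [-3.03, 1.67], [-3.05, -0], [-3.03, 3.03]. Speed limits (rad/s): [2.39, 2.39, 3.01, 3.14, 3.14, 3.14].

## Interface

Orientations are given as a unit quaternion [x, y, z, w].
In Python, from rig import * gives the robot as it stands.
- The arm moves only by the tool drive_tool, never from a script. Its argument "increments" is a list of rows, each a list of 2 entries, a list of its own where there are three numbers: the shift along the world's x, y, z in mm, then the turn, a rotation vector about the world's x, y, z in degrees. A call has 1 to 8 rows; each row is the pose to reach, as a shift and turn from the pose commanded when the call began; what a row does not reach only later rows make up. A row lasts 1/12 s, in which the tool goes at most 41.7 mm and 7.16 degrees, less where a joint would pass 70% of its speed; a pose out of reach is approached as far as the arm can. A call with a gripper value outside its range is refused whole. "grip" is the finger opening in mm, from 0 to 87.6, set as the call begins (left out, the last holds). The fingers move at their own pace and stop on an object; "grip_force" is the grip in N (left out, the last holds). Time passes only in rows, so rows that repeat a pose let the fingers close. It gives the time, the measured TCP pose, the force, the opening and the grip force at its end, in the units of the state.
- get_obs(): the state, without advancing time (a new reading comes with each control period).
- get_image(name): name is "scene" or "top" or "wrist"; returns (picture, depth): 384x512x3 uint8, blue, green, red; 384x512 float32, m along the optical axis (not along the pixel's ray), 0 where there is no reading.
- camera_info(name): a dict with "mtx" (3x3 intrinsics, pixels), "D" ([k1, k2, p1, p2, k3] as OpenCV has them; the pictures are not rectified), "extrinsics" (4x4, takes a point from world to camera coordinates); the wrist camera has in their place "hand_eye" (4x4, takes a point from camera to tool coordinates, whose origin is the TCP and whose axes are the flange's). Camera axes: x right, y down, z forward; pixel columns grow to the right and rows downward; lengths in m; the calibration is good to about 2 mm. A picture is of the moment at which its call begins: read the wrist's pose just before it. camera_info takes no time and is no camera call.
- sign_off(): hands the job in; it is judged then, once.
The state is a dict: "clock": time; "q": joint angles; "qd": joint speeds; "joint_torque": joint torques, N m; "ee_pos": TCP position; "ee_rot": TCP orientation; "ft_force": force on the tool from outside, world axes, zero at the start; "ft_torque": the same for the moment, N m; "opening": finger opening in m; "grip_force": force on a finger pad.
Only numpy, scipy, OpenCV 4.12 (cv2) and the standard library are available. Lean on these libraries where they do the work, as an engineer would, in place of code of your own. Each camera call takes 0.05 s, during which the arm holds its last target. There are 200 camera calls.

## Working session

There is one attempt and no reset: what is moved stays moved. The work goes in short steps, Python scripts to look and compute and a tool call to move; the robot and the scene stay as the last step left them, time stands still between calls to the robot, and variables do not carry over. Pictures are saved under pics/ and viewed, at most 10 in all, crops included, and the job is handed in when it is done.

Besides the shell and the picture viewer there is one more tool, called after "Call:" as name(argument=value, ...), one argument or row to a line, values as JSON. drive_tool: Moves the arm, as the interface text tells. Its arguments: {"type":"object","properties":{"increments":{"type":"array","items":{"type":"array"}},"grip":{"type":"number"},"grip_force":{"type":"number"}},"required":["increments"]}

```bash
mkdir -p pics
cat > h.py <<'E'
from rig import *
import numpy as np, cv2
def cloud(name):
    o=get_obs(); im,d=get_image(name); c=camera_info(name)
    K=np.array(c["mtx"]);D=np.array(c["D"])
    h,w=d.shape; u,v=np.meshgrid(np.arange(w),np.arange(h))
    p=cv2.undistortPoints(np.stack([u,v],-1).reshape(-1,1,2).astype(np.float64),K,D).reshape(h,w,2)
    P=np.dstack([p[...,0]*d,p[...,1]*d,d])
    if name=="wrist":
        from scipy.spatial.transform import Rotation as R
        H=np.array(c["hand_eye"]); T=np.eye(4);T[:3,:3]=R.from_quat(o["ee_rot"]).as_matrix();T[:3,3]=o["ee_pos"]
        M=T@H
    else: M=np.linalg.inv(np.array(c["extrinsics"]))
    W=P@M[:3,:3].T+M[:3,3]; W[d==0]=np.nan
    return im,d,W,M
E
python3 - <<'E'
from h import *
a,d,W,M=cloud("scene");b,d2,W2,M2=cloud("top")
cv2.imwrite("pics/s.png",a);cv2.imwrite("pics/t.png",b)
np.savez("c0.npz",a=a,W=W,b=b,W2=W2)
print(M.round(3),M2.round(3),(d>0).mean(),(d2>0).mean());print(get_obs())
E
```

```text
[[ 0.39   0.781 -0.488  1.139]
 [ 0.921 -0.339  0.194 -0.29 ]
 [-0.014 -0.525 -0.851  1.189]
 [ 0.     0.     0.     1.   ]] [[-8.000e-03 -9.960e-01  8.800e-02  3.890e-01]
 [-1.000e+00  7.000e-03 -1.000e-03 -5.300e-02]
 [ 0.000e+00 -8.800e-02 -9.960e-01  1.729e+00]
 [ 0.000e+00  0.000e+00  0.000e+00  1.000e+00]] 0.9960479736328125 0.9959208170572916
{'clock': 0.1, 'q': array([-9.92915340e-01,  3.59304599e-01,  1.11483845e-02, -2.80362880e-04,
       -1.22410938e+00, -2.88144115e-01]), 'qd': array([-0.00015859, -0.00148872,  0.00307147,  0.00057418, -0.00244073,
        0.00050917]), 'joint_torque': array([-9.62076811e-04, -5.84166133e+01,  2.93753654e+01,  7.01559126e+00,
        1.01581856e-02, -6.52761241e-05]), 'ee_pos': array([ 0.19281764, -0.64669186,  0.40382725]), 'ee_rot': array([-1.44314977e-01,  9.89531521e-01,  7.22140356e-04, -1.88617484e-04]), 'ft_force': array([0.1206116 , 0.32372107, 0.11395448]), 'ft_torque': array([0.0156693 , 0.01874042, 0.02915132]), 'grip_force': 0.0, 'opening': 0.08765827397447747}
```

View pics/s.png

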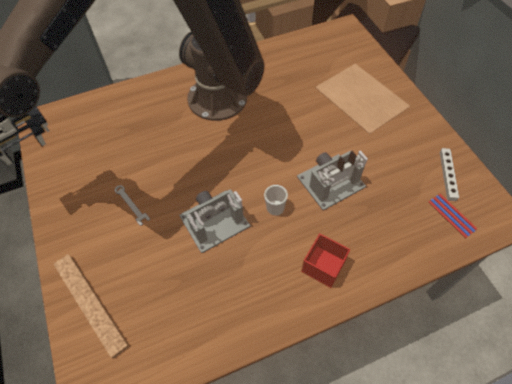

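View pics/t.png

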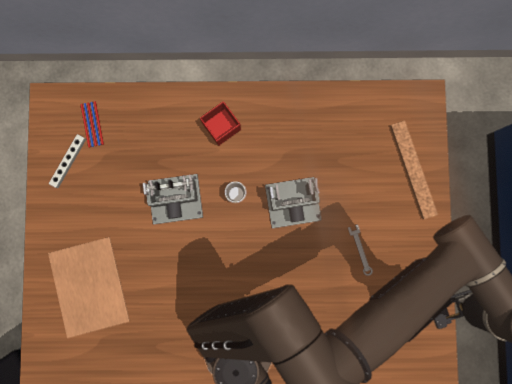

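The scene shows the guarded drive (black tabs) at about (335,178) and the bare one at (215,218). In the top view they are at (173,198) and (293,203), with the cup at (235,192) between them, the red box at (221,124) and the wrench at (360,250). Both drives face world +x, slightly yawed.

Run:
```python
import numpy as np,cv2
c=np.load("c0.npz")
print(camera_info if 0 else '')
for nm,im,W,box in (("top",c['b'],c['W2'],[(130,165,215,235),(255,165,330,240)]),("scene",c['a'],c['W'],[(290,140,375,215),(175,180,258,255)])):
  for (x0,y0,x1,y1) in box:
    w=W[y0:y1,x0:x1].reshape(-1,3); p=im[y0:y1,x0:x1].reshape(-1,3).astype(int)
    g=(p.max(1)-p.min(1)<25)
    b=w[g&(w[:,2]>.006)&(w[:,2]<.2)]
    r=cv2.minAreaRect(b[:,:2].astype(np.float32)*1000)
    pl=b[(b[:,2]<.02)]; r2=cv2.minAreaRect(pl[:,:2].astype(np.float32)*1000)
    hi=b[b[:,2]>.128]
    print(nm,r,r2,len(pl)); print(' hi',len(hi),(hi.mean(0)*1000).round(),(np.percentile(hi,[2,98],axis=0)*1000).round().tolist(),
      cv2.minAreaRect(hi[:,:2].astype(np.float32)*1000))
    t=w[(w[:,2]>.16)&(w[:,2]<.2)&(p.max(1)<90)]
    print(' tabs',len(t), (t.mean(0)*1000).round() if len(t) else '', (np.percentile(t,[5,95],axis=0)*1000).round().tolist() if len(t) else '')
```

```text
top ((523.3617553710938, 219.5941162109375), (153.93418884277344, 174.8150634765625), 7.358608245849609) ((523.3617553710938, 219.5941162109375), (153.93418884277344, 174.8150634765625), 7.358608245849609) 968
 hi 288 [558. 226. 146.] [[533.0, 148.0, 129.0], [585.0, 300.0, 188.0]] ((556.9325561523438, 223.22230529785156), (46.54050827026367, 159.81809997558594), 7.848452568054199)
 tabs 51 [556. 230. 179.] [[543.0, 206.0, 161.0], [568.0, 255.0, 189.0]]
top ((508.04779052734375, -193.35198974609375), (152.98182678222656, 174.0630340576172), 8.534262657165527) ((508.04779052734375, -193.35198974609375), (152.98182678222656, 174.0630340576172), 8.534262657165527) 1187
 hi 64 [ 540. -168.  137.] [[513.0, -264.0, 128.0], [573.0, -110.0, 148.0]] ((542.940185546875, -186.26861572265625), (49.180484771728516, 152.4004364013672), 9.700221061706543)
 tabs 0  
scene ((525.5355224609375, 217.74105834960938), (155.1712188720703, 174.0836639404297), 7.617910385131836) ((525.5355224609375, 217.74105834960938), (155.1712188720703, 174.0836639404297), 7.617910385131836) 800
 hi 327 [561. 221. 142.] [[538.0, 146.0, 128.0], [589.0, 300.0, 185.0]] ((558.0857543945312, 223.25079345703125), (52.57892990112305, 158.99725341796875), 7.636815071105957)
 tabs 89 [560. 229. 176.] [[549.0, 206.0, 161.0], [572.0, 253.0, 187.0]]
scene ((509.13153076171875, -193.42535400390625), (157.70755004882812, 173.53353881835938), 9.18951416015625) ((509.13153076171875, -193.42535400390625), (157.70755004882812, 173.53353881835938), 9.18951416015625) 1131
 hi 94 [ 540. -177.  136.] [[513.0, -267.0, 128.0], [576.0, -112.0, 146.0]] ((542.8527221679688, -188.71261596679688), (49.53401184082031, 155.2081756591797), 8.435940742492676)
 tabs 0
```

Call:
drive_tool(
  increments=[
    [[24,31,6],[0,0,-4]],
    [[48,63,12],[0,0,-8]],
    [[72,95,18],[0,0,-8]],
    [[96,126,24],[0,0,-8]],
    [[120,158,30],[0,0,-8]],
    [[144,189,36],[0,0,-8]],
    [[168,221,42],[0,0,-8]],
    [[192,252,46],[0,0,-8]],
  ],
  grip=87,
  grip_force=40,
)

```text
clock: 0.77
ee_pos: [0.3855, -0.393, 0.4511]
ee_rot: [-0.075, 0.997, -0.0, 0.0]
ft_force: [0.6, -0.3, 1.4]
opening: 0.087
grip_force: 0.0
```

Call:
drive_tool(
  increments=[
    [[24,31,0],[0,0,0]],
    [[48,63,0],[0,0,0]],
    [[72,95,0],[0,0,0]],
    [[96,126,0],[0,0,0]],
    [[120,158,0],[0,0,0]],
    [[144,189,0],[0,0,0]],
    [[158,207,0],[0,0,0]],
    [[158,207,0],[0,0,0]],
  ],
)

```text
clock: 1.43
ee_pos: [0.5452, -0.1845, 0.4498]
ee_rot: [-0.077, 0.997, 0.0, -0.0]
ft_force: [0.1, -0.5, -0.1]
opening: 0.0869
grip_force: 0.0
```

Run:
```python
from h import *
a,d,W,M=cloud("wrist");cv2.imwrite("pics/w1.png",a);np.savez("w1.npz",a=a,W=W)
print(M.round(3),get_obs()["ee_pos"],get_obs()["ee_rot"],get_obs()["clock"])
```

```text
[[-0.152  0.943  0.296  0.463]
 [ 0.988  0.145  0.046 -0.197]
 [ 0.     0.3   -0.954  0.43 ]
 [ 0.     0.     0.     1.   ]] [ 0.54408072 -0.18585385  0.44982262] [-7.65773843e-02  9.97063427e-01  1.86137824e-04 -6.25623112e-04] 1.4833
```

View pics/w1.png

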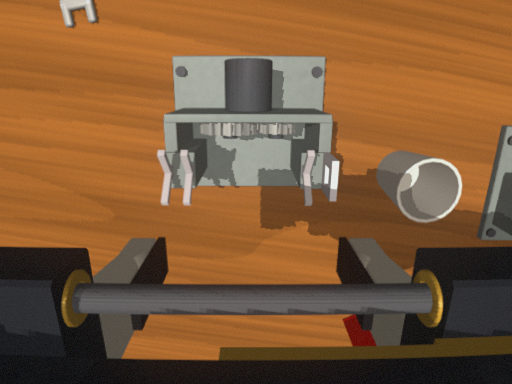

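The wrist view shows the bare drive with its four fins at columns ~165, 186, 308 and 334, rows 150–205. The eye fin is on the right (+y). The cup is at (430,190).

```bash
cat > fins.py <<'E'
from h import *
def ana(W,cx,cy,yaw,zmin=.128,zmax=.15):
    w=W.reshape(-1,3); 
    m=(w[:,2]>zmin)&(w[:,2]<zmax)&(np.hypot(w[:,0]-cx,w[:,1]-cy)<.1); w=w[m]
    c,s=np.cos(yaw),np.sin(yaw)
    x=(w[:,0]-cx)*c+(w[:,1]-cy)*s; y=-(w[:,0]-cx)*s+(w[:,1]-cy)*c
    return x*1000,y*1000,w[:,2]*1000
E
python3 - <<'E'
from fins import *
W=np.load("w1.npz")["W"]
from numpy import radians as r
# plate yaw
w=W[50:190,165:335].reshape(-1,3); pl=w[(w[:,2]>.007)&(w[:,2]<.018)]
print(cv2.minAreaRect(pl[:,:2].astype(np.float32)*1000),len(pl))
for yaw in (8,8.7,9.4):
    x,y,z=ana(W,.5426,-.188,r(yaw))
    print(yaw,len(x))
    for lo,hi in ((-85,-66),(-65,-45),(45,65),(66,85)):
        k=(y>lo)&(y<hi)
        if k.sum()>5: print(k.sum(),'y',np.percentile(y[k],[3,50,97]).round(1),'sd',y[k].std().round(2),'x',np.percentile(x[k],[1,99]).round(1),'z',z[k].max().round(1),'slope',np.polyfit(x[k],y[k],1)[0].round(3))
E
```

```text
((506.4191589355469, -194.90277099609375), (155.4191436767578, 176.98037719726562), 8.043085098266602) 10216
8 1152
249 y [-78.6 -75.1 -72.4] sd 1.99 x [-26.1  24.4] z 139.2 slope 0.012
235 y [-59.  -55.9 -53.1] sd 1.87 x [-26.2  24.2] z 139.4 slope 0.005
227 y [50.7 53.6 56.6] sd 1.87 x [-26.9  22.4] z 138.2 slope 0.009
441 y [70.7 72.6 76.8] sd 2.03 x [-20.4  15.7] z 144.9 slope 0.001
8.7 1152
249 y [-78.5 -75.1 -72.5] sd 1.98 x [-27.   23.5] z 139.2 slope 0.0
235 y [-59.1 -55.8 -53.2] sd 1.88 x [-26.9  23.5] z 139.4 slope -0.007
227 y [50.8 53.5 56.6] sd 1.86 x [-26.2  23. ] z 138.2 slope -0.003
441 y [70.8 72.6 76.8] sd 2.04 x [-19.5  16.6] z 144.9 slope -0.011
9.4 1152
249 y [-78.5 -75.1 -72.3] sd 1.99 x [-28.   22.5] z 139.2 slope -0.012
235 y [-59.2 -55.8 -53. ] sd 1.91 x [-27.6  22.8] z 139.4 slope -0.019
227 y [50.6 53.5 56.7] sd 1.88 x [-25.6  23.7] z 138.2 slope -0.015
441 y [70.7 72.7 76.8] sd 2.05 x [-18.6  17.5] z 144.9 slope -0.023
```

Call:
drive_tool(
  increments=[
    [[2,40,0],[0,0,-1]],
    [[4,80,0],[0,0,-1]],
    [[6,120,0],[0,0,-1]],
    [[8,160,0],[0,0,-1]],
    [[10,200,0],[0,0,-1]],
    [[12,240,0],[0,0,-1]],
    [[13,280,0],[0,0,-1]],
    [[14,320,0],[0,0,-1]],
  ],
)

```text
clock: 2.15
ee_pos: [0.5563, 0.133, 0.4508]
ee_rot: [-0.066, 0.998, -0.0, -0.0]
ft_force: [0.7, -0.3, -1.7]
opening: 0.0872
grip_force: 0.0
```

Call:
drive_tool(
  increments=[
    [[0,40,0],[0,0,0]],
    [[0,80,0],[0,0,0]],
    [[0,89,0],[0,0,0]],
    [[0,89,0],[0,0,0]],
  ],
)

```text
clock: 2.48
ee_pos: [0.5567, 0.2231, 0.4499]
ee_rot: [-0.068, 0.998, -0.0, -0.001]
ft_force: [0.1, -0.0, -1.2]
opening: 0.0871
grip_force: 0.0
```

Run:
```python
from fins import *
a,d,W,M=cloud("wrist");cv2.imwrite("pics/w2.png",a);np.savez("w2.npz",a=a,W=W)
o=get_obs();print(o["ee_pos"],o["ee_rot"],o["clock"])
from numpy import radians as r
w=W[40:200,150:350].reshape(-1,3); pl=w[(w[:,2]>.007)&(w[:,2]<.018)]
print(cv2.minAreaRect(pl[:,:2].astype(np.float32)*1000),len(pl))
for yaw in (7,7.7):
    x,y,z=ana(W,.557,.223,r(yaw)); print(yaw)
    for lo,hi in ((-90,-80),(-80,-70),(-70,-61),(-60,-49),(48,59),(61,69),(70,80)):
        k=(y>lo)&(y<hi)
        if k.sum()>5: print(k.sum(),'y',np.percentile(y[k],[3,50,97]).round(1),'x',np.percentile(x[k],[1,99]).round(1),'z',z[k].max().round(1),'slope',np.polyfit(x[k],y[k],1)[0].round(3))
    x,y,z=ana(W,.557,.223,r(yaw),.165,.195)
    for k in (y<10,y>10):
        if k.sum(): print('tab',k.sum(),'y',np.percentile(y[k],[2,98]).round(1),'x',np.percentile(x[k],[2,98]).round(1),'z',z[k].max().round(1),'slope',np.polyfit(x[k],y[k],1)[0].round(3))
```

```text
[0.55673226 0.22159764 0.45003277] [-6.70328492e-02  9.97750558e-01 -3.63043850e-04 -5.37789341e-04] 2.5333
((503.5334777832031, 217.5469207763672), (118.56707763671875, 176.6745147705078), 7.5801100730896) 7433
7
343 y [-78.8 -73.6 -70.4] x [-24.4  25.5] z 138.5 slope 0.006
246 y [-69.6 -63.6 -61.2] x [-11.7  12.1] z 138.5 slope -0.009
360 y [-59.  -54.2 -50. ] x [-24.7  25.3] z 138.6 slope 0.005
410 y [48.6 54.9 58.7] x [-25.1  25. ] z 144.3 slope 0.01
223 y [61.6 64.7 68.7] x [-12.5  10.8] z 144.4 slope 0.013
455 y [72.7 74.6 78.8] x [-18.6  17.7] z 144.5 slope 0.001
tab 392 y [-16.8  -9.2] x [-12.   10.9] z 186.5 slope 0.006
tab 453 y [24.8 32.5] x [-12.2  11.1] z 186.5 slope -0.013
7.7
343 y [-78.8 -73.5 -70.4] x [-25.3  24.6] z 138.5 slope -0.006
246 y [-69.6 -63.6 -61.2] x [-12.5  11.3] z 138.5 slope -0.02
360 y [-59.1 -54.1 -50. ] x [-25.3  24.7] z 138.6 slope -0.007
409 y [48.6 54.8 58.6] x [-24.4  25.6] z 144.3 slope 0.004
224 y [61.6 64.8 68.6] x [-11.7  11.6] z 144.4 slope 0.003
455 y [72.7 74.6 78.8] x [-17.7  18.6] z 144.5 slope -0.01
tab 392 y [-16.8  -9.2] x [-12.1  10.7] z 186.5 slope -0.005
tab 453 y [24.8 32.5] x [-11.8  11.5] z 186.5 slope -0.024
```

View pics/w2.png

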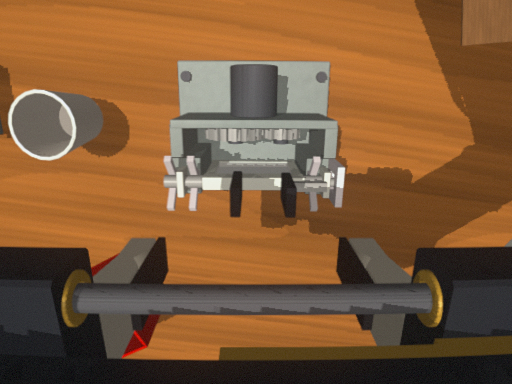

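The wrist view shows the guard hanging in its hinge. The black tabs are at (236,193) and (289,193), the pin end is at (335,182), and there's nothing in the fingers' way. Going down.

Call:
drive_tool(
  increments=[
    [[0,3,-25],[0,0,-0.4]],
    [[0,3,-50],[0,0,-0.4]],
    [[0,3,-75],[0,0,-0.4]],
    [[0,3,-95],[0,0,-0.4]],
    [[0,3,-110],[0,0,-0.4]],
    [[0,3,-121],[0,0,-0.4]],
    [[0,3,-121],[0,0,-0.4]],
    [[0,3,-121],[0,0,-0.4]],
  ],
)

```text
clock: 3.2
ee_pos: [0.5571, 0.2231, 0.3299]
ee_rot: [-0.062, 0.998, -0.0, -0.0]
ft_force: [0.7, 0.7, 0.6]
opening: 0.087
grip_force: 0.0
```

Call:
drive_tool(
  increments=[
    [[0,0,0],[0,0,0]],
    [[0,0,0],[0,0,0]],
    [[0,0,0],[0,0,0]],
    [[0,0,0],[0,0,0]],
    [[0,0,0],[0,0,0]],
    [[0,0,0],[0,0,0]],
  ],
  grip=52,
  grip_force=40,
)

```text
clock: 3.7
ee_pos: [0.557, 0.225, 0.3303]
ee_rot: [-0.063, 0.998, 0.001, 0.001]
ft_force: [-0.3, 4.7, 1.8]
opening: 0.0543
grip_force: 2.4
```

Call:
drive_tool(
  increments=[
    [[0,0,0],[0,0,0]],
    [[0,0,0],[0,0,0]],
    [[0,0,0],[0,0,0]],
    [[0,0,0],[0,0,0]],
    [[0,0,0],[0,0,0]],
    [[0,0,0],[0,0,0]],
    [[0,0,0],[0,0,0]],
    [[0,0,0],[0,0,0]],
  ],
  grip=34,
  grip_force=40,
)

```text
clock: 4.37
ee_pos: [0.5573, 0.2231, 0.3305]
ee_rot: [-0.063, 0.998, -0.001, 0.0]
ft_force: [1.1, -4.1, 5.3]
opening: 0.0353
grip_force: 40.0
```

Run:
```python
from h import *
a,d,W,M=cloud("wrist");cv2.imwrite("pics/w3.png",a)
o=get_obs();print(o)
```

```text
{'clock': 4.4167, 'q': array([ 0.70668956,  0.29451223, -0.26085087,  0.00215318, -1.01594345,
       -2.15302313]), 'qd': array([ 0.00155839, -0.00017393, -0.00140224, -0.00240812, -0.0011337 ,
        0.00108668]), 'joint_torque': array([ 3.02765295e+00, -4.71167672e+01,  2.54269195e+01,  4.34840798e+00,
        5.44987880e-01,  9.08535440e-03]), 'ee_pos': array([0.55725873, 0.22310337, 0.33047372]), 'ee_rot': array([-6.27574823e-02,  9.98028354e-01, -8.84679459e-04,  3.45718326e-04]), 'ft_force': array([ 1.70217666, -5.03312145,  5.47212324]), 'ft_torque': array([-1.48382521, -0.43812406, -0.0153526 ]), 'grip_force': 39.997326135635376, 'opening': 0.035383935579794246}
```

View pics/w3.png

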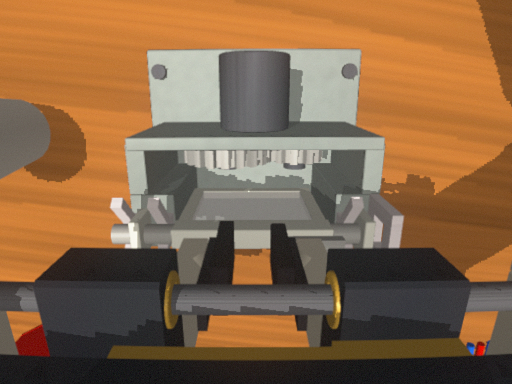

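The fingers have squeezed both tabs (columns 225 and 280) to about 36 mm, so the pin is pulled and side forces are small. Lifting.

Call:
drive_tool(
  increments=[
    [[0,0,4],[0,0,0]],
    [[0,0,8],[0,0,0]],
    [[0,0,14],[0,0,0]],
    [[0,0,20],[0,0,0]],
  ],
)

```text
clock: 4.75
ee_pos: [0.5566, 0.2241, 0.3496]
ee_rot: [-0.063, 0.998, -0.0, -0.001]
ft_force: [-0.2, -0.1, -3.5]
opening: 0.0352
grip_force: 40.0
```

Call:
drive_tool(
  increments=[
    [[0,0,12],[0,0,0]],
    [[0,0,26],[0,0,0]],
    [[0,0,40],[0,0,0]],
    [[0,0,55],[0,0,0]],
    [[0,0,70],[0,0,0]],
    [[0,0,85],[0,0,0]],
    [[0,0,98],[0,0,0]],
    [[0,0,100],[0,0,0]],
  ],
)

```text
clock: 5.42
ee_pos: [0.5571, 0.2244, 0.4527]
ee_rot: [-0.063, 0.998, 0.001, 0.002]
ft_force: [1.4, 0.4, -2.3]
opening: 0.0353
grip_force: 40.0
```

Call:
drive_tool(
  increments=[
    [[-1,-15,0],[0,0,1.2]],
    [[-2,-45,0],[0,0,1.2]],
    [[-3,-80,0],[0,0,1.2]],
    [[-5,-115,0],[0,0,1.2]],
    [[-6,-150,0],[0,0,1.2]],
    [[-8,-185,0],[0,0,1.2]],
    [[-9,-220,0],[0,0,1.2]],
    [[-10,-255,0],[0,0,1.2]],
  ],
)

```text
clock: 6.08
ee_pos: [0.5462, -0.0323, 0.4492]
ee_rot: [-0.073, 0.997, 0.0, -0.0]
ft_force: [1.5, 0.6, -3.8]
opening: 0.0352
grip_force: 40.0
```

Call:
drive_tool(
  increments=[
    [[-1,-35,0],[0,0,0]],
    [[-2,-70,0],[0,0,0]],
    [[-4,-105,0],[0,0,0]],
    [[-5,-135,0],[0,0,0]],
    [[-5.5,-150,0],[0,0,0]],
    [[-5.5,-158,0],[0,0,0]],
    [[-5.5,-158,0],[0,0,0]],
    [[-5.5,-158,0],[0,0,0]],
  ],
)

```text
clock: 6.75
ee_pos: [0.5413, -0.1887, 0.4491]
ee_rot: [-0.073, 0.997, 0.0, -0.0]
ft_force: [0.0, 0.8, -3.8]
opening: 0.0354
grip_force: 40.0
```

Run:
```python
from fins import *
a,d,W,M=cloud("wrist");cv2.imwrite("pics/w4.png",a);np.savez("w4.npz",a=a,W=W)
o=get_obs();print(o["ee_pos"],o["ee_rot"],o["clock"],o["ft_force"])
from numpy import radians as r
for z0,z1 in ((.128,.15),(.2,.275)):
    x,y,z=ana(W,.5413,-.1892,r(8.4),z0,z1)
    for lo,hi in ((-90,-66),(-65,-45),(45,65),(61,69),(66,85)):
        k=(y>lo)&(y<hi)
        if k.sum()>5: print(k.sum(),'y',np.percentile(y[k],[3,50,97]).round(1),'x',np.percentile(x[k],[1,50,99]).round(1),'z',z[k].max().round(1),'slope',np.polyfit(x[k],y[k],1)[0].round(3))
```

```text
[ 0.54134938 -0.1882793   0.44928679] [-7.32945267e-02  9.97310285e-01  2.33340026e-04 -2.31739783e-04] 6.8 [-0.09483128 -0.32420421 -3.08291327]
244 y [-77.5 -74.  -71.4] x [-25.2 -11.4  24.3] z 139.1 slope 0.002
122 y [-58.4 -55.3 -52.3] x [-25.1 -19.4  14.3] z 139.3 slope -0.06
128 y [51.8 55.  57.9] x [-25.  -19.1  15.5] z 139.0 slope 0.067
439 y [71.8 73.7 77.7] x [-18.4  -1.8  17. ] z 144.5 slope -0.006
446 y [-80.2 -74.1 -66.2] x [-12.7  -3.6   3.7] z 257.1 slope -0.444
1078 y [-64.5 -59.6 -45.7] x [-12.7  -4.1   7.5] z 257.7 slope 0.396
1076 y [45.5 59.4 64.5] x [-12.6  -4.3   8.4] z 262.7 slope -0.24
665 y [61.6 63.  67.5] x [-12.8  -6.9   9.5] z 256.6 slope -0.065
114 y [66.1 66.8 68. ] x [-12.9  -7.6   3. ] z 256.1 slope 0.009
```

View pics/w4.png

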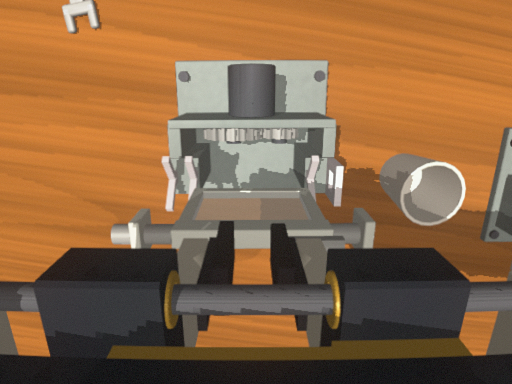

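The guard hangs over the bare drive: rod end at (120,234), ears at columns 140 and 365, fins below at columns 165–335. Guard and fins line up within about 1 mm, so I'm lowering.

Call:
drive_tool(
  increments=[
    [[0,0,-12],[0,0,0]],
    [[0,0,-28],[0,0,0]],
    [[0,0,-44],[0,0,0]],
    [[0,0,-60],[0,0,0]],
    [[0,0,-74],[0,0,0]],
    [[0,0,-84],[0,0,0]],
    [[0,0,-90],[0,0,0]],
    [[0,0,-94],[0,0,0]],
  ],
)

```text
clock: 7.47
ee_pos: [0.5415, -0.1881, 0.3551]
ee_rot: [-0.074, 0.997, 0.0, -0.0]
ft_force: [0.4, 0.4, -2.5]
opening: 0.0355
grip_force: 40.0
```

Call:
drive_tool(
  increments=[
    [[0,0,-4],[0,0,0]],
    [[0,0,-8],[0,0,0]],
    [[0,0,-12],[0,0,0]],
    [[0,0,-15],[0,0,0]],
    [[0,0,-18],[0,0,0]],
    [[0,0,-21],[0,0,0]],
    [[0,0,-23],[0,0,0]],
    [[0,0,-24],[0,0,0]],
  ],
)

```text
clock: 8.13
ee_pos: [0.5413, -0.1889, 0.3313]
ee_rot: [-0.073, 0.997, 0.0, -0.0]
ft_force: [-0.2, -0.7, -2.7]
opening: 0.0353
grip_force: 40.0
```

Call:
drive_tool(
  increments=[
    [[0,0,-0.5],[0,0,0]],
    [[0,0,-1],[0,0,0]],
    [[0,0,-1.5],[0,0,0]],
    [[0,0,-1.5],[0,0,0]],
  ],
)

```text
clock: 8.47
ee_pos: [0.5415, -0.1889, 0.3307]
ee_rot: [-0.073, 0.997, -0.0, 0.0]
ft_force: [-1.0, -0.3, 1.0]
opening: 0.0352
grip_force: 40.0
```

Call:
drive_tool(
  increments=[
    [[0,0,0],[0,0,0]],
    [[0,0,0],[0,0,0]],
    [[0,0,0],[0,0,0]],
    [[0,0,0],[0,0,0]],
    [[0,0,0],[0,0,0]],
  ],
  grip=48,
)

```text
clock: 8.88
ee_pos: [0.5415, -0.1882, 0.3304]
ee_rot: [-0.073, 0.997, 0.001, 0.0]
ft_force: [-1.0, 6.6, 1.7]
opening: 0.0475
grip_force: 3.2
```

Call:
drive_tool(
  increments=[
    [[0,0,0],[0,0,0]],
    [[0,0,0],[0,0,0]],
    [[0,0,0],[0,0,0]],
    [[0,0,0],[0,0,0]],
    [[0,0,0],[0,0,0]],
    [[0,0,0],[0,0,0]],
    [[0,0,0],[0,0,0]],
  ],
  grip=87,
)

```text
clock: 9.47
ee_pos: [0.5414, -0.189, 0.3302]
ee_rot: [-0.073, 0.997, -0.0, 0.0]
ft_force: [0.2, -0.2, 0.3]
opening: 0.0855
grip_force: 0.0
```

Call:
drive_tool(
  increments=[
    [[0,0,10],[0,0,0]],
    [[0,0,25],[0,0,0]],
    [[0,0,45],[0,0,0]],
    [[0,0,70],[0,0,0]],
    [[0,0,95],[0,0,0]],
    [[0,0,115],[0,0,0]],
    [[0,0,121.5],[0,0,0]],
    [[0,0,121.5],[0,0,0]],
  ],
)

```text
clock: 10.13
ee_pos: [0.5415, -0.189, 0.4546]
ee_rot: [-0.073, 0.997, -0.0, 0.002]
ft_force: [1.4, -0.1, 0.3]
opening: 0.0867
grip_force: 0.0
```

Run:
```python
from fins import *
from numpy import radians as r
for i in (0,1):
    a,d,W,M=cloud("wrist")
    x,y,z=ana(W,.5413,-.1892,r(8.4),.165,.195)
    for k in (y<10,y>10):
        if k.sum(): print('tab',k.sum(),'y',np.percentile(y[k],[2,98]).round(1),'x',np.percentile(x[k],[2,98]).round(1),'z',z[k].max().round(1))
    x,y,z=ana(W,.5413,-.1892,r(8.4),.115,.15)
    k=y>77; 
    if k.any(): print('pin',k.sum(),y[k].max(),np.median(x[k]))
    k=abs(y+65)<2.5; print('ear',z[k].max(), np.percentile(x[k],[2,98]))
    print(get_obs()["clock"],get_obs()["ft_force"])
c=cv2.resize(a[40:240,100:400],None,fx=2.5,fy=2.5);cv2.imwrite("pics/w5.png",c)
```

```text
tab 404 y [-21.9 -14.2] x [-11.9  11.2] z 186.6
tab 429 y [19.8 27.5] x [-11.9  11.1] z 186.3
pin 56 78.50155962000764 -3.1967381761791716
ear 138.54504848647076 [-11.84736832  11.07948444]
10.1833 [-0.22698923 -0.06219927 -1.11806538]
tab 419 y [-21.9 -14.2] x [-11.9  11.2] z 187.0
tab 424 y [19.8 27.6] x [-12.   11.3] z 186.5
pin 58 78.06742735180032 -3.968762047978076
ear 137.89121560361028 [-11.72429994  11.1638407 ]
10.2333 [ 0.36523132  0.12134449 -1.31280511]
```

View pics/w5.png

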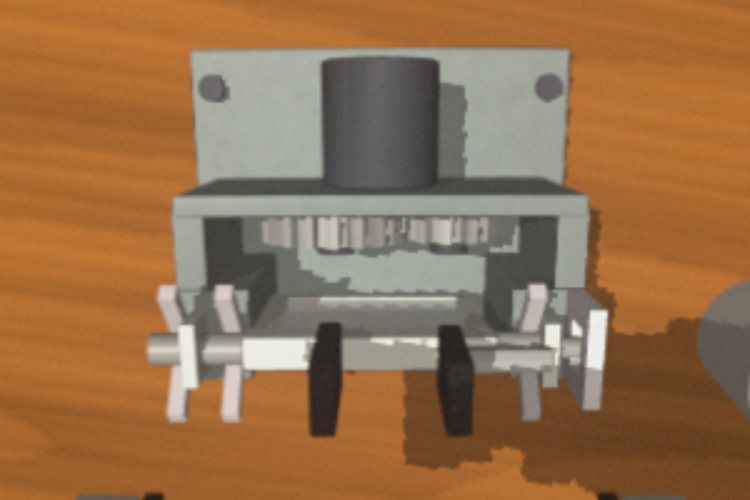

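The guard is seated with its ears between the fins. The tabs are about 50 mm apart, so the pin is fully out and visible in the eye near (575,348). The guard sits about 4 mm towards -y, within limits, and isn't moving.

```bash
python3 -c "
from rig import *
print(sign_off())"
```

```text
the job is handed in; nothing more can be done
None
```

I moved the guard to the bare drive and handed the job in at about 10 s: it hangs upright and still, about 4 mm off-centre along the hinge (within the 7 mm limit), with the pin sprung out through the eye. The hand-in returned no verdict.

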